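# Check in a glass test plate at the inspection station

## Task

Plug the blue relay fully home into the black socket of the inspection station and let go of it. Then find the glass plate's frosted end by its notched top corner, lift the plate out of its stand by the clear end, fingers off the frosted end, and lean it at least half way over so that the label looks up, its middle about 15 cm above the centre of the yellow ring. Finish while still holding it there, steady, and leave everything else where it is.

Things in the scene. Friction and masses are not known exactly. Their poses are not given: they have to be found in the camera images.
- relay: plug-in relay, loose, standing upright on its foot on the table. Blue housing 38 (x) x 30 (y) x 42 mm high with a pale band and an orange top, on a grey plug foot 28 (x) x 20 (y) x 12.5 mm high; total height 54.5 mm, about 70 g. Origin: centre of the foot's underside; z up. A half turn about z makes no difference to the fit.
- station: inspection station, fixed: aluminium base plate 130 (x) x 220 (y) x 10 mm high, carrying a black socket block (62 x 54 mm, top 32 mm above the table) centred at y = -65 mm and a flat yellow-and-black ring of 76 mm diameter centred at y = +50 mm. Origin: centre of its underside on the table; z up.
- socket_hole0 (a point): centre of the mouth of the socket hole, in the top face of the black socket block. Hole 31 (station x) x 23 (station y) mm and 16 mm deep, so it takes the relay's foot with 1.5 mm play on each side; its axes are parallel to the station's. When home, the housing's underside rests on the block's top and the foot's underside is 12.5 mm below this point.
- target (a point): centre of the yellow ring, 11 mm above the table on the station's base plate.
- stand: fixed slotted plate stand, black base 134 (x) x 124 (y) mm with two parallel slots along x, centred at y = +38 and -38 mm. Slot floor 6 mm above the table, slot walls up to 20 mm above the table; slots 12 mm wide, so the plates stand upright with about 1 mm play each side. Origin: centre of its underside.
- plate: glass plate, loose, 110 long (x), 10 thick (y), 50 mm high (z), about 135 g, standing on a long edge in a slot of the stand, its upper 36 mm above the slot walls. Origin: centre of its underside as it stands; z up. Clear pale green from x = -55 to +20 mm, then frosted white. Its +y face is the label side. The plain brown board in the other slot has no notch.
- frosted: frosted white end of the glass plate, x = +20 to +55 mm of it, rigid with it; same origin and axes. A notch 14 long, 13 mm deep is cut from its top corner at x = +55, z = 50. Label: an orange square with black dots, on its +y face only; looking at the label with the notch at the top, the notch is at the left. Fingers must not touch this end.
- plate_mid (a point): middle of the glass plate, 25 mm above its origin along its z; axes as the plate's.
- board: plain brown board 110 x 10 x 50 mm in the other slot of the stand, origin at the middle of its underside. A bystander.
- transmitter: bystander: blue and silver pressure transmitter lying on a pale pad, about 170 x 95 x 110 mm high; origin under its pad.
- tape_roll: bystander: beige roll of tape lying flat, 100 mm across, 24 mm high; origin under its centre.
- handset: bystander: black flat handheld display, 160 x 75 x 12 mm; origin under its centre.
- screwdriver: bystander: screwdriver lying at the back of the table, origin under its middle.
- terminal_block: bystander: orange block 50 x 24 x 30 mm at the back; origin under its centre.
- gland_cap: bystander: black round cap, 52 mm across, 20 mm high; origin under its centre.
Not all that is in view belongs to the job. Of the things that look like the relay, the smallest one is meant.

How it is judged:
By the outcome, as a careful person would: the job done as asked, in the order asked, and still so for the second after the job is handed in, while the arm keeps its last pose, push and grip.
It also fails if it takes over 61 s, if anything falls off the work surface, if the arm or the gripper's body presses on something with over 40 N, if the wrist force passes 120 N, or if a joint passes its speed limit or range.

## Robot

A 6-joint arm with a two-finger parallel gripper is mounted at the origin on the work surface. World frame = base frame: x ahead of the robot, y to its left, z up, the work surface at z = 0. Lengths are in mm, angles in rad, forces in N, time in s.
With the tool pointing down it reaches from about 300 to 775 mm from the base axis. Payload 14.6 kg.
Tool frame: the origin (TCP) lies at the very end of the fingers, on their centre line; the grasp point (between the pads) lies 19 mm behind it; z points along the fingers, y is the line along which they close (so a half turn about z gives the same grasp; the last joint's range is limited). The gripper opens to 94 mm and grips with 3 to 60 N. Pads are 16 mm wide; open, the fingers measure 119 mm over their backs; the gripper's body (75 mm by 177 mm) begins 78 mm behind the grasp point.
Start: joints at [1.204, 0.3, 1.521, -0, 1.321, -0.067], TCP at [162.428, 525.458, 205.446] pointing down, gripper open.
Joint ranges: [-3.03, 3.03], [-0.79, 2.21], [0.23, 2.52], [-1.04, 4.18], [0, 3.07], [-2.55, 2.55]. Speed limits (rad/s): [2.22, 2.22, 2.57, 3.14, 3.14, 3.14].

## Interface

Orientations are given as [roll, pitch, yaw] about the fixed x, y, z axes, in that order (R = Rz(yaw) Ry(pitch) Rx(roll)).
In Python, from cell import manip, eyes, ticket gives the robot as it stands. The module is installed in compiled form; this text tells all that it offers.
- The arm moves only by the tool arm_command, never from a script. Its argument "plan" is a list of rows, each a list of 5 numbers: the opening, from -1 (shut) to 1 (fully open), then the shift along the tool's x, y, z in m, then the turn about the tool's z in rad. In form: [[jaw, dx, dy, dz, roll], ...]. A call has 1 to 20 rows; each row shifts and turns the commanded pose from where the row before left it, along the tool's axes as they then stand; what a row does not reach is not made up. A row lasts 1/8 s, in which the tool goes at most 62.5 mm and 10.7 degrees, less where a joint would pass 70% of its speed; a pose out of reach is approached as far as the arm can. A call is refused whole if a number of a shift passes 0.0625 or a number of a turn 0.188, either way. A call with a gripper value outside its range is refused whole. The fingers move at their own pace and stop on an object; "newtons" is the grip in N (left out, the last holds). Time passes only in rows, so rows that do not move let the fingers close. It gives the time, the measured TCP pose, the force, the opening and the grip force at its end, in the units of the state.
- manip.read_state(): the state, without advancing time (a new reading comes with each control period).
- eyes.camera(name): name is "side" or "top" or "wrist"; returns a dict with "img" (480x640x3 uint8, blue, green, red), "z_map" (480x640 float32, mm along the optical axis (not along the pixel's ray), 0 where there is no reading), "fx", "fy", "cx", "cy" (pixels), "eye" and "orientation" of the camera in the world. Camera axes: x right, y down, z forward; pixel columns grow to the right and rows downward; lengths in mm; the calibration is good to about 2 mm. A picture is of the moment at which its call begins.
- ticket.sign_off(): hands the job in; it is judged then, once.
The state is a dict: "clock": time; "joints": joint angles; "qd": joint speeds; "effort": joint torques, N m; "eef_pos": TCP position; "eef_rot": TCP orientation; "wrist_force": force on the tool from outside, world axes, zero at the start; "moment": the same for the moment, N m; "finger_gap": finger opening in mm; "finger_force": force on a finger pad.
Only numpy, scipy, OpenCV 4.12 (cv2) and the standard library are available. Lean on these libraries where they do the work, as an engineer would, in place of code of your own. Each camera call takes 0.05 s, during which the arm holds its last target. There are 200 camera calls.

## Working session

There is one attempt and no reset: what is moved stays moved. The work goes in short steps, Python scripts to look and compute and a tool call to move; the robot and the scene stay as the last step left them, time stands still between calls to the robot, and variables do not carry over. Pictures are saved under pics/ and viewed, at most 10 in all, crops included, and the job is handed in when it is done.

Besides the shell and the picture viewer there is one more tool, called as name(argument=value, ...) on one line, values as JSON. arm_command: Moves the arm, as the interface text tells. Its arguments: {"type":"object","properties":{"plan":{"type":"array"},"newtons":{"type":"number"}},"required":["plan"]}

```bash
mkdir -p pics
cat > h.py <<'E'
import numpy as np, cv2
from scipy.spatial.transform import Rotation as R
from cell import manip, eyes, ticket
def cam(n,save=None):
    c=eyes.camera(n)
    if save: cv2.imwrite('pics/'+save,c['img'])
    return c
def Rm(o):
    o=np.array(o,float)
    return o if o.shape==(3,3) else R.from_euler('xyz',o).as_matrix() if o.size==3 else R.from_quat(o).as_matrix()
def cloud(c):
    v,u=np.mgrid[:480,:640]; z=c['z_map'].astype(float)
    P=np.stack([(u-c['cx'])/c['fx']*z,(v-c['cy'])/c['fy']*z,z],-1)@Rm(c['orientation']).T+np.array(c['eye'])
    P[z==0]=np.nan
    return P
def proj(c,p):
    q=(np.array(p)-c['eye'])@Rm(c['orientation'])
    return c['fx']*q[...,0]/q[...,2]+c['cx'],c['fy']*q[...,1]/q[...,2]+c['cy']
E
python3 - <<'E'
from h import *
for n in('top','side'):
    c=cam(n,n+'0.png'); np.savez(n+'0.npz',**c); print(n,c['eye'],c['orientation'],c['fx'],c['cx'],c['cy'])
print(manip.read_state())
E
```

```text
top [506.30013247  -9.36919341 846.25225333] [-3.01830821 -0.02131438 -1.59321708] 447.9750495892892 310.5636740128861 240.0729223175696
side [501.95806488 584.07014178 616.56009697] [-2.31547757 -0.01680896 -2.93571867] 436.7687794628516 318.7796712596934 239.56730212487673
{'clock': 0.1, 'joints': array([ 1.20442648e+00,  3.00413681e-01,  1.52151639e+00,  2.35792568e-05,
        1.32069499e+00, -6.66128393e-02]), 'qd': array([-0.00254251, -0.00184671, -0.00120374,  0.00189052, -0.00066314,
        0.0002419 ]), 'effort': array([ 1.04725291e-04, -5.32633245e+01, -3.53283763e+01,  7.08608120e-02,
        2.35342188e-02, -3.71461965e-05]), 'eef_pos': array([162.32831393, 525.25515318, 204.9451885 ]), 'eef_rot': array([-3.14056406e+00, -9.15097392e-05,  2.84182975e+00]), 'wrist_force': array([0.08837183, 0.39213537, 0.53775375]), 'moment': array([-0.00281388, -0.00280343,  0.05811176]), 'finger_force': 0.0, 'finger_gap': 94.2619394310485}
```

View pics/top0.png

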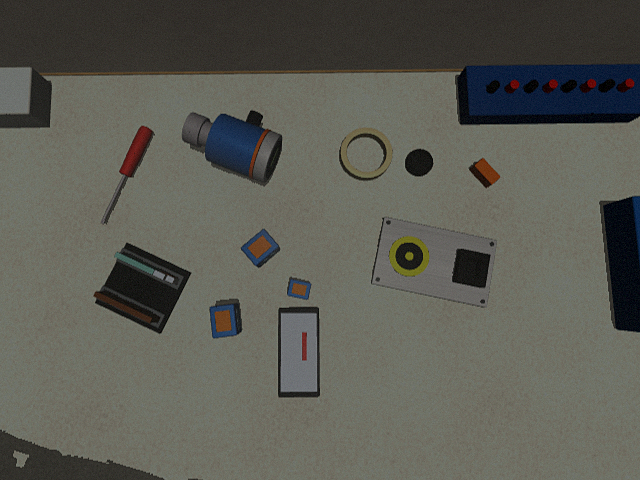

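View pics/side0.png

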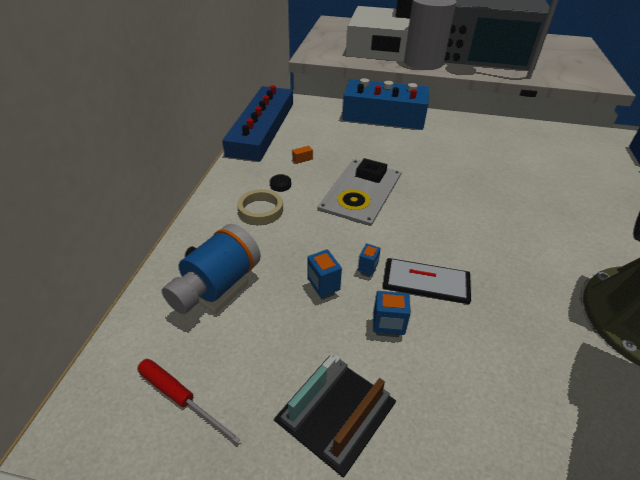

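In the top picture, three things look like the relay: (260,247), (225,320) and (299,288). The smallest is (299,288), so I choose that one. The plate is at (147,268) with its white end on the right, and the board is at (127,307). The ring is at (409,257) and the socket at (471,267). Next is a close crop plus measurements.

Run:
```python
from h import *
T=dict(np.load('top0.npz')); S=dict(np.load('side0.npz'))
t=T['img'];s=S['img']
a=cv2.resize(t[260:340,200:330],None,fx=3,fy=3,interpolation=2)
b=cv2.resize(t[235:340,85:200],None,fx=3,fy=3,interpolation=2)
d=cv2.resize(s[345:480,265:405],None,fx=3,fy=3,interpolation=2)
o=np.zeros((580,800,3),np.uint8)
o[:240,:390]=a; o[250:250+315,:345]=b; o[:405,370:790]=d if 0 else d[:405,:420]
cv2.imwrite('pics/crop1.png',o)
P=cloud(T); hsv=cv2.cvtColor(t,cv2.COLOR_BGR2HSV)
def comp(m,x0,x1,y0,y1,name,zmin=None):
    k=np.zeros(m.shape,bool);k[y0:y1,x0:x1]=m[y0:y1,x0:x1]
    if zmin: k&=P[...,2]>zmin
    p=P[k];p=p[~np.isnan(p[:,0])]
    r=cv2.minAreaRect(p[:,:2].astype(np.float32)); print(name,len(p),np.median(p,0).round(1),'rect',np.round(r[0],1),np.round(r[1],1),round(r[2],1),'ztop',np.percentile(p[:,2],[5,95]).round(1))
H=hsv[...,0];Sa=hsv[...,1];V=hsv[...,2]
all_=np.ones(H.shape,bool)
comp(all_,280,320,270,305,'relay>45',45)
comp((H<20)&(Sa>120),285,315,275,300,'relay orange')
comp(all_,445,500,235,300,'socket>25',25)
comp((V<45),445,500,235,300,'socketdark')
comp((H>22)&(H<35)&(Sa>150),380,435,230,285,'ring')
comp(all_,365,505,210,312,'station',5)
comp(all_,90,195,235,290,'plate',35)
comp(all_,90,165,285,330,'board',35)
comp(all_,90,195,235,335,'stand',4)
print(P[460:470:5,200:400:100,2], P[200,250])
```

```text
relay>45 368 [517.6  -5.9  54.7] rect [517.3  -5.5] [37.7 30.2] 77.3 ztop [52.1 57. ]
relay orange 127 [518.   -6.1  55. ] rect [518.2  -5.6] [23.4 16.5] 74.8 ztop [53.  57.3]
socket>25 850 [ 549.1 -325.1   31.3] rect [ 549.3 -325.2] [55.3 62.2] 77.2 ztop [27.7 33.9]
socketdark 1148 [ 550.5 -324.5   30.5] rect [ 562.7 -331.2] [63.  94.1] 73.0 ztop [13.4 33.6]
ring 707 [ 575.7 -213.4   10.5] rect [ 575.9 -213.7] [75.3 71.9] 89.0 ztop [ 8.1 12.7]
station 7961 [ 562.8 -261.3   10.1] rect [ 564.3 -262.1] [221.  130.5] 76.9 ztop [ 7.4 31.4]
plate 432 [560.7 264.2  55.5] rect [561.6 266.4] [110.3  10.5] 64.0 ztop [40.  58.3]
board 515 [493.6 297.   55.7] rect [493.2 299.8] [110.8  11.1] 64.1 ztop [39.3 58.2]
stand 4866 [526.9 279.2   8.2] rect [534.5 290.5] [190.3 177.2] 87.4 ztop [ 4.7 56.8]
[[ 1.30039893  3.4969252 ]
 [-2.42353879 -1.02716125]] [690.83959263  84.9191837   -1.33327022]
```

View pics/crop1.png

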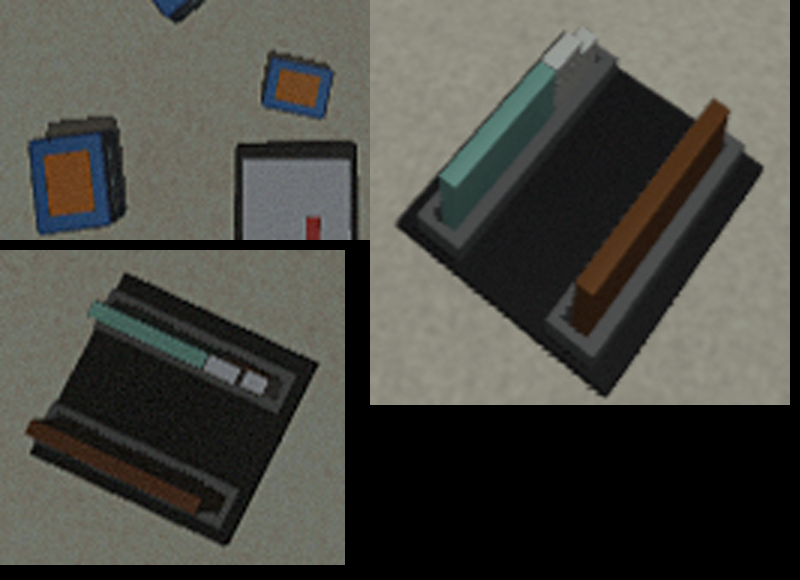

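The crop confirms the small relay at (299,288). It also shows the notch on the plate's white end, which points to world -y, so the label faces away from the board. The tool stays vertical, so I'll lay the plate flat with the label up and regrip it by its long edges. First I go above the relay.

arm_command(plan=[[0.4, -0.0354, -0.0288, 0, 0], [0.4, -0.0354, -0.0288, 0, 0], [0.4, -0.0354, -0.0288, 0, 0], [0.4, -0.0354, -0.0288, 0, 0], [0.4, -0.0354, -0.0288, 0, 0], [0.4, -0.0354, -0.0288, 0, 0], [0.4, -0.0354, -0.0288, 0, 0], [0.4, -0.0354, -0.0288, 0, 0], [0.4, -0.0354, -0.0288, 0, 0], [0.4, -0.0354, -0.0288, 0, 0], [0.4, -0.0354, -0.0288, 0, 0], [0.4, -0.0354, -0.0288, 0, 0], [0.4, -0.0354, -0.0288, 0, 0], [0.4, -0.0354, -0.0288, 0, 0], [0.4, 0, 0, 0.03, -0.079], [0.4, 0, 0, 0.03, 0], [0.4, 0, 0, 0, 0], [0.4, 0, 0, 0, 0]], newtons=25)

```text
clock: 2.35
eef_pos: [517.3, -6.1, 146.6]
eef_rot: [3.141, 0.001, 2.921]
wrist_force: [0.1, -0.1, -0.3]
finger_gap: 65.7
finger_force: 0.0
```

```bash
cat >> h.py <<'E'
def delta(target,yaw=None):
    s=manip.read_state(); M=Rm(s['eef_rot']); d=(np.array(target)-s['eef_pos'])@M
    y=np.degrees(s['eef_rot'][2])
    print('t',s['clock'],'tcp',s['eef_pos'].round(1),'rot',s['eef_rot'].round(3),'gap',round(s['finger_gap'],1),'tool delta mm',d.round(1), 'roll', None if yaw is None else round(np.radians((y-yaw+90)%180-90),4))
def rect(P,k,name):
    p=P[k];p=p[~np.isnan(p[:,0])]
    r=cv2.minAreaRect(p[:,:2].astype(np.float32)); print(name,len(p),np.median(p,0).round(1),np.round(r[0],1),np.round(r[1],1),round(r[2],1))
E
python3 - <<'E'
from h import *
c=cam('wrist','w1.png'); P=cloud(c); np.savez('w1.npz',**c)
print(c['eye'],c['orientation'])
near=np.hypot(P[...,0]-517,P[...,1]+6)<28
rect(P,near&(P[...,2]>48)&(P[...,2]<62),'relay')
t=cam('top');Q=cloud(t)
delta([517.3,-5.6,20],167.3)
E
```

```text
[440.09507449  11.54487942 325.26409561] [2.86211625e+00 2.89344115e-04 1.34919173e+00]
relay 2171 [518.   -5.8  54.2] [519.3  -6. ] [38.  30.4] 76.6
t 2.45 tcp [517.4  -6.1 146.8] rot [3.141e+00 2.000e-03 2.921e+00] gap 66.1 tool delta mm [  0.4   0.4 126.8] roll 0.001
```

View pics/w1.png

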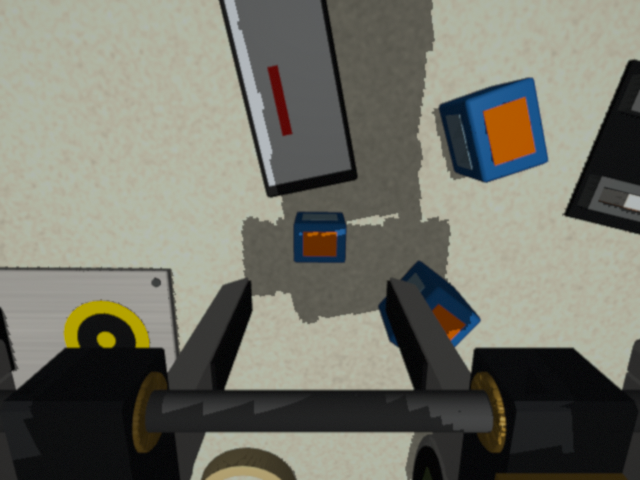

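The relay, at (320,240), is centred between the fingers. The larger relay at (430,305) is clear of them. I go down and grip.

arm_command(plan=[[0.4, -0.001, 0, 0.04, 0], [0.4, 0, 0, 0.04, 0], [0.4, 0, 0, 0.03, 0], [0.4, 0, 0, 0.0165, 0], [0.4, 0, 0, 0, 0], [-1, 0, 0, 0, 0], [-1, 0, 0, 0, 0], [-1, 0, 0, 0, 0], [-1, 0, 0, 0, 0], [-1, 0, 0, 0, 0]], newtons=25)

```text
clock: 3.7
eef_pos: [518.1, -6.3, 19.5]
eef_rot: [3.141, 0.001, 2.921]
wrist_force: [-1.0, 0.3, 6.1]
finger_gap: 38.0
finger_force: 25.0
```

arm_command(plan=[[-1, 0, 0, -0.03, 0], [-1, 0, 0, -0.05, 0], [-1, -0.0125, -0.038, 0, 0], [-1, -0.0125, -0.038, 0, 0], [-1, -0.0125, -0.038, 0, 0], [-1, -0.0125, -0.038, 0, 0], [-1, -0.0125, -0.038, 0, 0], [-1, -0.0125, -0.038, 0, 0], [-1, -0.0125, -0.038, 0, 0], [-1, -0.0125, -0.038, 0, 0], [-1, 0, 0, 0, 0.1756], [-1, 0, 0, 0, 0.1756], [-1, 0, 0, 0, 0.1756], [-1, 0, 0, 0, 0.1756], [-1, 0, 0, 0, 0.1756], [-1, 0, 0, 0, 0.1756], [-1, 0, 0, 0, 0.1756], [-1, 0, 0, 0, 0.1756], [-1, 0, 0, 0, 0.1756], [-1, 0, 0, 0, 0]])

```text
clock: 6.2
eef_pos: [548.7, -324.8, 98.8]
eef_rot: [-3.141, -0.0, 1.341]
wrist_force: [-1.1, -1.0, -0.5]
finger_gap: 37.7
finger_force: 25.0
```

Run:
```python
from h import *
c=cam('wrist','w2.png'); P=cloud(c); np.savez('w2.npz',**c)
d=cam('top'); np.savez('t2.npz',**d)
print(c['eye'],c['orientation'])
near=np.hypot(P[...,0]-549,P[...,1]+325)<50
rect(P,near&(P[...,2]>26)&(P[...,2]<38),'block')
rect(P,near&(P[...,2]>75)&(P[...,2]<84),'foot?')
delta([549.3,-325.2,39.5],76.8)
```

```text
[ 568.06874763 -246.83505857  277.51588284] [ 2.86330959e+00  5.57991419e-05 -2.30201837e-01]
block 3916 [ 557.1 -311.1   31.4] [ 552.8 -320.5] [44.6 62.1] 76.7
foot? 0 [nan nan nan] [0. 0.] [0. 0.] 0.0
t 6.3 tcp [ 548.8 -324.8   98.8] rot [-3.141 -0.     1.345] gap 38.0 tool delta mm [-0.3  0.6 59.3] roll 0.0042
  return _methods._mean(a, axis=axis, dtype=dtype,
  ret = um.true_divide(
```

View pics/w2.png

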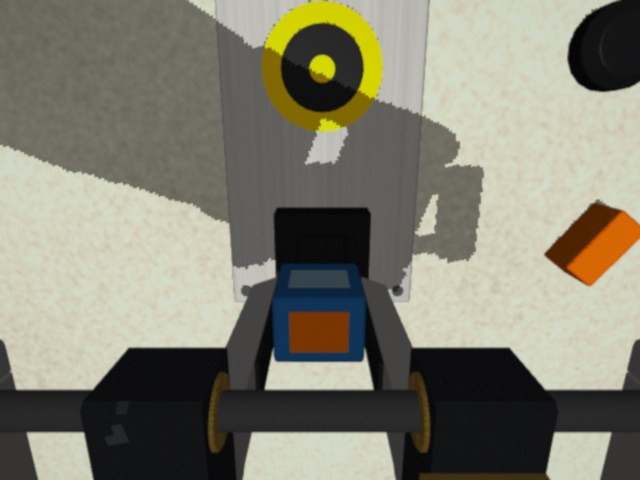

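The held relay's top is at about (320,330). The block is at (274–371, 208–280), with the hole faintly visible near (322,243). I'll measure both with the same camera.

Run:
```python
from h import *
ux=np.array([np.cos(np.radians(-13)),np.sin(np.radians(-13))]); uy=np.array([-ux[1],ux[0]])
tcp=np.array([548.8,-324.8])
for f in('w2','t2'):
    c=dict(np.load(f+'.npz'));P=cloud(c)
    X=(P[...,:2]-tcp)@ux;Y=(P[...,:2]-tcp)@uy;Z=P[...,2]
    def ext(k,n):
        print(f,n,k.sum(),'x',np.percentile(X[k],[1,50,99]).round(1),'y',np.percentile(Y[k],[1,50,99]).round(1),'z',np.median(Z[k]).round(1))
    near=(abs(X)<45)&(abs(Y)<45)
    h=cv2.cvtColor(c['img'],cv2.COLOR_BGR2HSV); org=(h[...,0]<20)&(h[...,1]>120)
    ext(near&org&(Z>125)&(Z<140),'orange')
    ext(near&(h[...,0]>95)&(h[...,0]<125)&(h[...,1]>100)&(Z>125)&(Z<140),'blue top')
    ext(near&(Z>28)&(Z<36),'block')
    ext(near&(Z>10)&(Z<26)&(abs(X)<25)&(abs(Y)<22),'hole')
    if f=='w2': 
        yy,xx=np.where(near&(Z>28)&(Z<36)); print(xx.min(),xx.max(),yy.min(),yy.max())
c=dict(np.load('w2.npz'))
# direct line fit: gradients of columns in the orange-block rows
g=cv2.cvtColor(c['img'][195:290,255:390],cv2.COLOR_BGR2GRAY).astype(float)
g=np.clip((g-5)*5,0,255).astype(np.uint8); cv2.imwrite('pics/hole.png',cv2.resize(g,None,fx=5,fy=5,interpolation=2))
```

```text
w2 orange 2344 x [-10.7   1.1  12.6] y [-8.8  0.4  9. ] z 133.9
w2 blue top 4079 x [-18.    1.1  19.9] y [-13.5   8.4  15.4] z 132.9
w2 block 3829 x [-27.6   3.8  33.5] y [-14.5  14.5  26.9] z 31.4
w2 hole 1271 x [-12.6   3.3  18.5] y [-11.9  -2.4   7.5] z 15.6
273 370 212 278
t2 orange 104 x [-12.1   0.   10.6] y [-3.4  2.8  8.7] z 134.1
t2 blue top 162 x [-19.4   1.5  18. ] y [-14.7  11.3  15.3] z 132.7
t2 block 553 x [-30.1  -5.8  31.3] y [-25.1  12.4  26.8] z 31.4
t2 hole 183 x [-13.    2.1  16.5] y [-13.2  -4.6   6.3] z 15.8
```

View pics/hole.png

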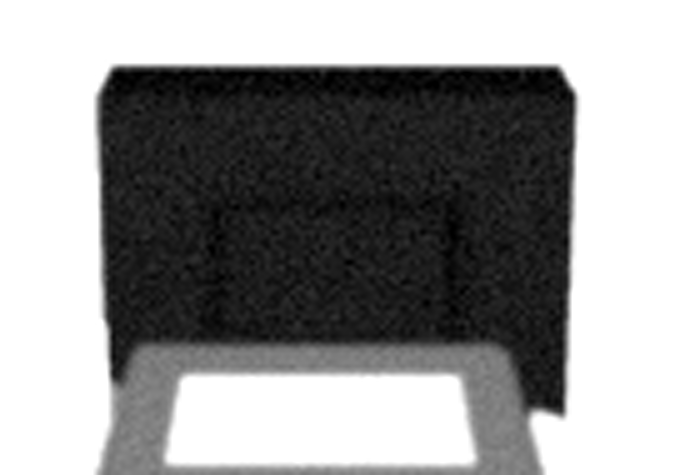

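arm_command(plan=[[-1, -0.0004, 0.0018, 0.02, 0.004], [-1, 0, 0, 0.02, 0], [-1, 0, 0, 0.005, 0], [-1, 0, 0, 0.003, 0], [-1, 0, 0, 0.003, 0], [-1, 0, 0, 0, 0]])

```text
clock: 7.05
eef_pos: [550.6, -325.7, 48.1]
eef_rot: [3.141, 0.0, 1.336]
wrist_force: [0.6, -0.6, 0.1]
finger_gap: 37.8
finger_force: 25.0
```

It has entered 3–4 mm below the mouth with no force.

arm_command(plan=[[-1, 0, 0, 0.003, 0], [-1, 0, 0, 0.003, 0], [-1, 0, 0, 0.002, 0], [-1, 0, 0, 0.001, 0], [-1, 0, 0, 0.0005, 0], [-1, 0, 0, 0, 0]])

```text
clock: 7.8
eef_pos: [550.5, -325.6, 39.0]
eef_rot: [3.142, 0.0, 1.336]
wrist_force: [-3.1, 2.5, 5.3]
finger_gap: 37.9
finger_force: 25.0
```

arm_command(plan=[[-1, 0, 0, 0.0005, 0], [-1, 0, 0, 0.0005, 0], [-1, 0, 0, 0, 0]])

```text
clock: 8.18
eef_pos: [550.5, -325.7, 39.0]
eef_rot: [3.141, 0.0, 1.337]
wrist_force: [-7.1, 4.3, 15.1]
finger_gap: 37.9
finger_force: 25.0
```

arm_command(plan=[[0.0, 0, 0, -0.001, 0], [0.2, 0, 0, 0, 0], [0.2, 0, 0, 0, 0], [0.2, 0, 0, -0.05, 0], [0.2, 0, 0, -0.06, 0], [0.2, 0, 0, 0, 0]])

```text
clock: 8.93
eef_pos: [552.1, -326.7, 153.6]
eef_rot: [3.134, 0.003, 1.336]
wrist_force: [-1.0, 0.1, -0.7]
finger_gap: 56.5
finger_force: 0.0
```

Run:
```python
from h import *
c=cam('top'); P=cloud(c)
near=np.hypot(P[...,0]-549,P[...,1]+325)<40
c2=cam('side','s3.png');Q=cloud(c2)
for n,p,cc in(('top',P,c),('side',Q,c2)):
    h=cv2.cvtColor(cc['img'],cv2.COLOR_BGR2HSV);o=(h[...,0]<20)&(h[...,1]>120)
    k=(np.hypot(p[...,0]-550,p[...,1]+325)<40)&o; print(n,k.sum(),np.median(p[k],0) if k.any() else 0)
delta([563.4,270,160],64)
```

```text
top 234 [ 548.60551219 -321.56399308   75.04824397]
side 42 [ 551.32719954 -322.96156092   74.83357197]
t 9.025 tcp [ 550.4 -325.6  148.3] rot [3.141 0.    1.336] gap 56.3 tool delta mm [ 582.3 -125.7  -11.8] roll 0.2194
```

The relay's top is at about 74.5–75, against 74 when fully home, so it is seated. Now I go to the plate.

arm_command(plan=[[0.2, 0.0448, -0.0097, 0, 0], [0.2, 0.0448, -0.0097, 0, 0], [0.2, 0.0448, -0.0097, 0, 0], [0.2, 0.0448, -0.0097, 0, 0], [0.2, 0.0448, -0.0097, 0, 0], [0.2, 0.0448, -0.0097, 0, 0], [0.2, 0.0448, -0.0097, 0, 0], [0.2, 0.0448, -0.0097, 0, 0], [0.2, 0.0448, -0.0097, 0, 0], [0.2, 0.0448, -0.0097, 0, 0], [0.2, 0.0448, -0.0097, 0, 0], [0.2, 0.0448, -0.0097, 0, 0], [0.2, 0.0448, -0.0097, 0, 0], [0.2, 0, 0, 0, 0.11], [0.2, 0, 0, 0, 0.11], [0.2, 0, 0, 0, 0], [0.2, 0, 0, 0, 0]])

```text
clock: 11.15
eef_pos: [562.9, 269.9, 147.5]
eef_rot: [-3.141, 0.001, 1.119]
wrist_force: [0.1, 0.6, 0.4]
finger_gap: 56.3
finger_force: 0.0
```

Run:
```python
from h import *
c=cam('wrist','w4.png'); P=cloud(c); np.savez('w4.npz',**c)
t=cam('top'); Q=cloud(t); np.savez('t4.npz',**t)
k=(np.hypot(P[...,0]-561,P[...,1]-266)<70)&(abs((P[...,:2]-[561.6,266.4])@[.899,-.438])<20)
rect(P,k&(P[...,2]>35)&(P[...,2]<62),'plate'); rect(P,k&(P[...,2]>52)&(P[...,2]<62),'plate top')
hv=cv2.cvtColor(c['img'],cv2.COLOR_BGR2HSV)
g=(hv[...,0]>70)&(hv[...,0]<100)&(hv[...,1]>60)&k&(P[...,2]>52)
rect(P,g,'clear top')
delta([563.4,270,24],64)
k=(P[...,2]<30)&(P[...,2]>-5)
# view also free area
print(proj(t,[[400,-150,0],[380,-200,0],[420,-120,0],[430,150,0]]))
```

```text
plate 1957 [567.4 274.1  55.4] [564.1 266.8] [109.6  10.1] 63.9
plate top 1800 [568.3 276.1  55.4] [567.1 273.1] [95.7  9.7] 63.8
clear top 1407 [571.9 283.4  55.5] [571.8 282.7] [74.3  9.7] 63.8
t 11.25 tcp [563.  269.9 148. ] rot [-3.141e+00  1.000e-03  1.118e+00] gap 56.4 tool delta mm [  0.3   0.4 124. ] roll 0.0008
(array([377.98278203, 405.34209161, 361.45014315, 215.37401144]), array([351.6668922 , 362.03230254, 341.06311495, 339.1965539 ]))
```

View pics/w4.png

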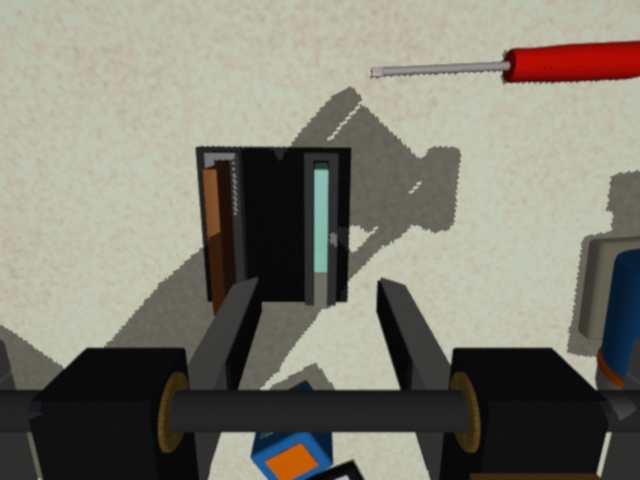

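The clear end is at the top of the picture, (320,165–272). The frosted end is below it at (272–305), so the grip line is on the clear part. I go down and grip.

arm_command(plan=[[0.0, 0.001, 0.001, 0.04, 0], [0.0, 0, 0, 0.04, 0], [0.0, 0, 0, 0.03, 0], [0.0, 0, 0, 0.0125, 0], [0.0, 0, 0, 0, 0], [-1, 0, 0, 0, 0], [-1, 0, 0, 0, 0], [-1, 0, 0, 0, 0], [-1, 0, 0, 0, 0], [-1, 0, 0, 0, 0], [-1, 0, 0, 0, 0]], newtons=25)

```text
clock: 12.62
eef_pos: [564.5, 270.6, 26.2]
eef_rot: [3.141, -0.0, 1.116]
wrist_force: [-1.0, -1.0, 4.1]
finger_gap: 9.7
finger_force: 25.0
```

arm_command(plan=[[-1, 0, 0, -0.015, 0], [-1, 0, 0, -0.03, 0], [-1, 0, 0, -0.05, 0], [-1, 0, 0, -0.05, 0], [-1, -0.0446, 0.0068, 0, 0], [-1, -0.0446, 0.0068, 0, 0], [-1, -0.0446, 0.0068, 0, 0], [-1, -0.0446, 0.0068, 0, 0], [-1, -0.0446, 0.0068, 0, 0], [-1, -0.0446, 0.0068, 0, 0], [-1, -0.0446, 0.0068, 0, 0], [-1, -0.0446, 0.0068, 0, 0], [-1, -0.0446, 0.0068, 0, 0], [-1, -0.0446, 0.0068, 0, 0], [-1, 0, 0, 0.05, 0], [-1, 0, 0, 0.05, 0], [-1, 0, 0, 0.02, 0], [-1, 0, 0, 0.01, 0], [-1, 0, 0, 0, 0]])

```text
clock: 15.0
eef_pos: [429.9, -160.1, 41.4]
eef_rot: [3.141, 0.0, 1.116]
wrist_force: [0.5, 0.5, -0.4]
finger_gap: 9.6
finger_force: 25.0
```

Run:
```python
from h import *
c=cam('side','s5.png')
delta([430,-160,20],64)
x,y=proj(c,[430,-160,20]);print(x,y)
x,y=int(x),int(y); cr=c['img'][max(0,y-80):y+80,max(0,x-100):x+100]
cv2.imwrite('pics/s5c.png',cv2.resize(cr,None,fx=3,fy=3))
```

```text
t 15.05 tcp [ 430.2 -160.2   41.8] rot [ 3.14  -0.     1.117] gap 9.7 tool delta mm [ 0.1 -0.3 21.8] roll -0.0005
418.40722796543156 219.72280829467084
```

View pics/s5c.png

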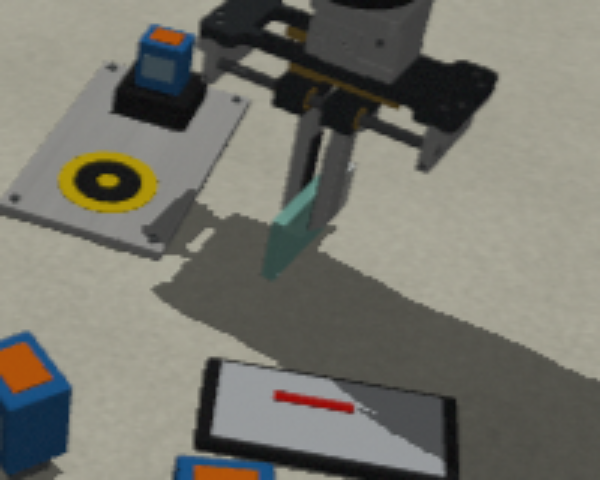

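The relay sits flush in the socket. The plate is held upright at crop (295,230), and there is free table around it. I set it down.

arm_command(plan=[[-1, 0, 0, 0.015, 0], [-1, 0, 0, 0.004, 0], [-1, 0, 0, 0.002, 0], [-1, 0, 0, 0.001, 0], [-1, 0, 0, 0, 0]])

```text
clock: 15.68
eef_pos: [429.7, -160.0, 20.1]
eef_rot: [-3.141, 0.0, 1.117]
wrist_force: [-8.6, 3.8, 21.2]
finger_gap: 9.7
finger_force: 25.0
```

arm_command(plan=[[-1, 0, 0, -0.0008, 0], [-1, 0, 0, 0, 0], [-0.6, 0, 0, 0, 0], [-0.36, 0, 0, 0, 0], [-0.36, 0, 0, 0, 0], [-0.36, 0, 0, -0.01, 0], [-0.36, 0, 0, -0.008, 0], [-0.36, 0, 0, 0, 0]])

```text
clock: 16.68
eef_pos: [430.2, -160.2, 38.6]
eef_rot: [3.14, -0.0, 1.116]
wrist_force: [0.2, 0.3, 0.5]
finger_gap: 30.3
finger_force: 0.0
```

```bash
cat > v.py <<'E'
from h import *
# section of the plate: height vs distance along tool y, from side and wrist clouds, about the set-down point
O=np.array([429.9,-160.1]);ux=np.array([.439,.898]);uy=np.array([.898,-.439])
def sec(n):
    c=cam(n);P=cloud(c);h=cv2.cvtColor(c['img'],cv2.COLOR_BGR2HSV)
    X=(P[...,:2]-O)@ux;Y=(P[...,:2]-O)@uy;Z=P[...,2]
    g=(h[...,0]>70)&(h[...,0]<100)&(h[...,1]>60)&(abs(X)<75)&(abs(Y)<130)&(Z<70)&(Z>-6)
    for a in range(-5,60,8):
        k=g&(Z>=a)&(Z<a+8)
        if k.sum()>5: print(n,'z',a,k.sum(),'Y',np.percentile(Y[k],[5,50,95]).round(1),'X',np.percentile(X[k],[2,98]).round(1))
E
python3 - <<'E'
from v import *
sec('side');sec('top');delta([430,-160,20])
E
```

```text
side z 3 44 Y [-4.6 -3.7  1.1] X [-17.1  52.1]
side z 11 49 Y [-4.6 -3.7  1.5] X [-15.6  52. ]
side z 19 44 Y [-4.3 -3.8  1.9] X [-15.5  52.3]
side z 27 44 Y [-4.5 -3.8  2.4] X [-14.4  52.1]
side z 35 50 Y [-4.8 -3.7  0.7] X [-17.2  52.3]
side z 43 119 Y [-4.1 -1.2  3.4] X [-21.1  51.7]
side z 51 9 Y [-3.9 -1.2  2.3] X [-13.9  51.7]
top z 43 10 Y [0.1 2.2 3.7] X [14.9 40.7]
t 16.775 tcp [ 429.8 -160.1   37.9] rot [ 3.141 -0.     1.116] gap 30.0 tool delta mm [ 0.1  0.1 17.9] roll None
```

The plate stands by itself. Now I tip it gently onto the other finger.

arm_command(plan=[[-0.36, 0, -0.006, 0, 0], [-0.36, 0, -0.003, 0, 0], [-0.36, 0, -0.003, 0, 0], [-0.36, 0, -0.003, 0, 0], [-0.36, 0, -0.003, 0, 0], [-0.36, 0, -0.003, 0, 0], [-0.36, 0, 0, 0, 0], [-0.36, 0, 0, 0, 0]])

```text
clock: 17.77
eef_pos: [410.9, -150.8, 37.8]
eef_rot: [-3.141, -0.0, 1.116]
wrist_force: [-1.6, -0.1, 1.7]
finger_gap: 29.9
finger_force: 0.7
```

Run:
```python
from v import *
sec('side');delta([430,-160,20])
```

```text
side z 3 15 Y [-9.3 -4.6  0.1] X [-5.9 53.5]
side z 11 44 Y [-13.9  -5.   -1.6] X [-10.9  52.3]
side z 19 44 Y [-19.4 -11.7  -7.9] X [-14.2  53.3]
side z 27 43 Y [-25.4 -17.6 -14.3] X [-7.6 53.3]
side z 35 102 Y [-34.7 -30.2 -20.2] X [-11.7  53.5]
side z 43 40 Y [-32.4 -28.5 -26.8] X [-10.6  50.6]
t 17.825 tcp [ 410.9 -150.8   37.7] rot [-3.141  0.     1.116] gap 30.3 tool delta mm [ 0.1 21.2 17.7] roll None
```

The plate is leaning about 37° on the -y finger. I open wider while keeping that finger in place, then go down and let it recline.

arm_command(plan=[[-0.09, 0, 0.0062, 0, 0], [0.17, 0, 0.0063, 0, 0], [0.44, 0, 0.0062, 0, 0], [0.7, 0, 0.0063, 0, 0], [0.7, 0, 0, 0, 0], [0.7, 0, 0, 0.01, 0], [0.7, 0, 0, 0.01, 0], [0.7, 0, 0, 0.01, 0], [0.7, 0, 0, 0, 0]])

```text
clock: 18.95
eef_pos: [432.9, -161.6, 6.8]
eef_rot: [-3.14, 0.0, 1.116]
wrist_force: [0.6, 0.1, 0.3]
finger_gap: 79.8
finger_force: 0.1
```

Run:
```python
from v import *
sec('side');delta([430,-160,20])
```

```text
side z 3 15 Y [-8.5 -3.  13.4] X [ 0.  52.8]
side z 11 44 Y [-12.2  -5.5  -0.9] X [-12.1  53. ]
side z 19 45 Y [-21.5 -11.5  -7.5] X [-14.4  53.8]
side z 27 53 Y [-26.6 -17.9 -14. ] X [-13.9  52.6]
side z 35 104 Y [-34.8 -30.1 -20.9] X [-9.3 52.6]
side z 43 35 Y [-31.6 -28.7 -26.5] X [-11.3  51.3]
t 19.0 tcp [ 433.2 -161.7    7.4] rot [-3.141  0.     1.116] gap 80.1 tool delta mm [  0.1  -3.7 -12.6] roll None
```

arm_command(plan=[[0.7, 0, -0.003, 0, 0], [0.7, 0, -0.003, 0, 0], [0.7, 0, -0.003, 0, 0], [0.7, 0, -0.003, 0, 0], [0.7, 0, -0.003, 0, 0], [0.7, 0, -0.003, 0, 0], [0.7, 0, -0.003, 0, 0], [0.7, 0, -0.003, 0, 0], [0.7, 0, -0.002, 0, 0], [0.7, 0, 0, 0, 0]])

```text
clock: 20.25
eef_pos: [410.0, -150.4, 7.8]
eef_rot: [3.142, 0.0, 1.116]
wrist_force: [-0.1, 0.0, -1.1]
finger_gap: 79.8
finger_force: 0.0
```

Run:
```python
from v import *
sec('side');delta([430,-160,20])
```

```text
side z -5 18 Y [-53.5 -37.6 -12.3] X [15.9 52. ]
side z 3 566 Y [-53.1 -30.9  -7.8] X [-21.8  51.8]
side z 11 42 Y [-52.6 -27.8 -12.2] X [-17.5  51.4]
t 20.3 tcp [ 410.1 -150.4    7.8] rot [3.141 0.    1.116] gap 79.9 tool delta mm [  0.1  22.1 -12.2] roll None
```

It lies flat, label side up. I centre the fingers, lower them and grip the long edges on the clear part.

arm_command(plan=[[0.7, -0.002, -0.008, 0, 0], [0.7, 0, 0, 0.0055, 0], [0.7, 0, 0, 0.0005, 0], [0.25, 0, 0, 0, 0], [0.1, 0, 0, 0, 0], [-1, 0, 0, 0, 0], [-1, 0, 0, 0, 0], [-1, 0, 0, 0, 0], [-1, 0, 0, 0, 0]], newtons=30)

```text
clock: 21.42
eef_pos: [402.0, -148.7, 1.8]
eef_rot: [3.141, -0.0, 1.116]
wrist_force: [-0.3, -0.6, 0.5]
finger_gap: 49.6
finger_force: 30.0
```

arm_command(plan=[[-1, 0, 0, -0.004, 0], [-1, 0, 0, -0.01, 0], [-1, 0, 0, -0.02, 0], [-1, 0, 0, -0.04, 0], [-1, 0, 0, -0.04, 0], [-1, 0, 0, -0.04, 0], [-1, 0, 0, 0, 0], [-1, 0, 0, 0, 0]])

```text
clock: 22.42
eef_pos: [401.5, -148.5, 155.2]
eef_rot: [-3.141, 0.0, 1.116]
wrist_force: [-0.1, 0.5, -1.6]
finger_gap: 49.8
finger_force: 30.0
```

Run:
```python
from h import *
c=cam('side','s6.png');s=manip.read_state();x,y=map(int,proj(c,s['eef_pos']))
cv2.imwrite('pics/s6c.png',cv2.resize(c['img'][max(0,y-70):y+130,max(0,x-130):x+110],None,fx=3,fy=3))
for n in('side','top'):
    c=cam(n);P=cloud(c);k=(np.hypot(P[...,0]-402,P[...,1]+149)<75)&(P[...,2]>140)&(P[...,2]<185)
    h=cv2.cvtColor(c['img'],cv2.COLOR_BGR2HSV);g=(h[...,0]>70)&(h[...,0]<100)&(h[...,1]>60)&k
    p=P[g]; 
    if len(p)>10:
        m=p.mean(0); n_=np.linalg.svd(p-m)[2][2]; print(n,len(p),m.round(1),'normal',n_.round(3))
    print(n,'tip x extent',P[k][:,:2].min(0),P[k][:,:2].max(0))
delta([575.5,-213.5,158])
```

```text
side 678 [ 410.9 -127.4  162. ] normal [0.014 0.033 0.999]
side tip x extent [ 365.73406683 -208.16163758] [447.37553407 -89.44502828]
top 298 [ 413.7 -131.1  162.6] normal [-0.008 -0.007 -1.   ]
top tip x extent [ 374.4816624  -154.65033327] [445.11409072 -90.75269096]
t 22.575 tcp [ 401.4 -148.4  154.7] rot [-3.14   0.     1.116] gap 49.8 tool delta mm [ 17.9 184.9  -3.7] roll None
```

View pics/s6c.png

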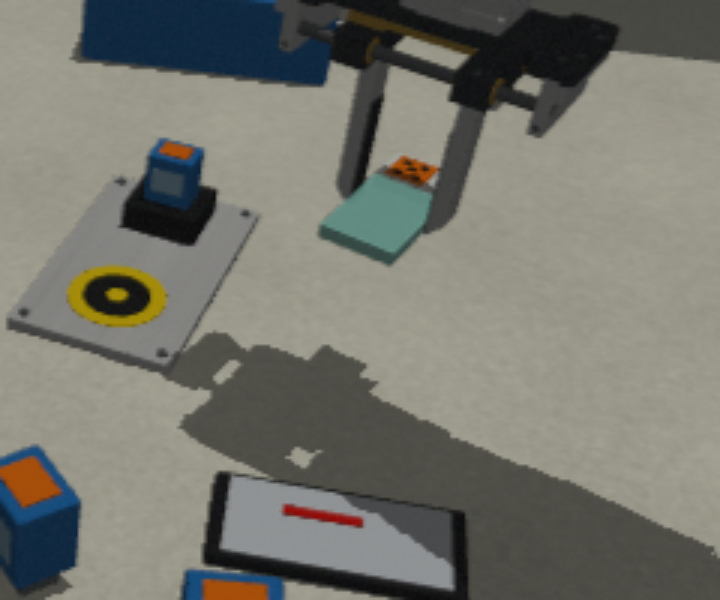

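The orange dotted label, at crop (412,168), looks up. The fingers are on the clear part and the relay is still home. I carry the plate over the ring.

arm_command(plan=[[-1, 0.001, 0.01, -0.0035, 0], [-1, 0.003, 0.03, 0, 0], [-1, 0.004, 0.04, 0, 0], [-1, 0.004, 0.04, 0, 0], [-1, 0.003, 0.035, 0, 0], [-1, 0.002, 0.02, 0, 0], [-1, 0.001, 0.01, 0, 0], [-1, 0, 0, 0, 0], [-1, 0, 0, 0, 0], [-1, 0, 0, 0, 0]])

```text
clock: 23.82
eef_pos: [575.8, -213.6, 159.6]
eef_rot: [3.141, -0.0, 1.116]
wrist_force: [0.3, -0.1, -1.2]
finger_gap: 49.4
finger_force: 30.0
```

Run:
```python
from h import *
s=manip.read_state(); tc=s['eef_pos']
for n in('side','top'):
    c=cam(n);P=cloud(c);h=cv2.cvtColor(c['img'],cv2.COLOR_BGR2HSV)
    k=(np.hypot(P[...,0]-tc[0],P[...,1]-tc[1])<75)&(P[...,2]>140)&(P[...,2]<190)
    p=P[(h[...,0]>70)&(h[...,0]<100)&(h[...,1]>60)&k]
    if len(p)>10:
        m=p.mean(0); X=(p[:,:2]-tc[:2])@[.439,.898]; print(n,m.round(1),np.linalg.svd(p-m)[2][2].round(3),np.percentile(X,[1,99]).round(1))
    o=(h[...,0]<20)&(h[...,1]>120)&(np.hypot(P[...,0]-550,P[...,1]+325)<35); print('relay top',np.median(P[o],0).round(1) if o.any() else 0)
delta([575.5,-213.5,158]); print(s['qd'].round(4),s['finger_force'])
```

```text
side [ 585.  -191.   166.7] [0.004 0.037 0.999] [-19.6  54.6]
relay top [ 550.2 -325.    74.3]
top [ 589.1 -186.   167.4] [-0.002 -0.001  1.   ] [ 6.2 52. ]
relay top 0
t 23.925 tcp [ 575.9 -213.6  159.5] rot [ 3.141 -0.     1.116] gap 49.6 tool delta mm [-0.  -0.4  1.5] roll None
[-0.0006  0.     -0.0031  0.0005  0.001   0.001 ] 29.99948501586914
```

```bash
python3 -c "
from cell import ticket; print(ticket.sign_off())"
```

```text
the job is handed in; nothing more can be done
None
```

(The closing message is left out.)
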